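Sweep the tested slices into the collecting tray

ROBOT

A 6-joint arm with a two-finger parallel gripper is mounted at the origin on the work surface. World frame = base frame: x ahead of the robot, y to its left, z up, the work surface at z = 0. Lengths are in m, angles in rad, forces in N, time in s.
With the tool pointing down it reaches from about 0.3 to 1 m from the base axis. Payload 5.1 kg.
Tool frame: the origin (TCP) lies at the very end of the fingers, on their centre line; the grasp point (between the pads) lies 19 mm behind it; z points along the fingers, y is the line along which they close (so a half turn about z gives the same grasp; the last joint's range is limited). The gripper opens to 95 mm and grips with 3 to 60 N. Pads are 20 mm wide; open, the fingers measure 119 mm over their backs; the gripper's body (75 mm by 180 mm) begins 59 mm behind the grasp point.
Start: joints at [1.258, 0.124, 1.65, -0, 1.367, -0.083], TCP at [0.148, 0.633, 0.215] pointing down, gripper open.
Joint ranges: [-2.61, 2.61], [-1.02, 2.33], [0.03, 2.71], [-1.35, 4.49], [0.32, 2.68], [-2.91, 2.91]. Speed limits (rad/s): [2.57, 2.57, 3.14, 3.14, 3.14, 3.14].

INTERFACE

Orientations are given as a unit quaternion [x, y, z, w].
In Python, from cell import readout, vision, ctrl gives the robot as it stands.
- The arm moves only by the tool play_rows, never from a script. Its argument "targets" is a list that holds one entry, the list of rows, each a list of 7 numbers: the shift along the tool's x, y, z in m, then the turn, a rotation vector about the tool's x, y, z in rad, then the finger opening in m, from 0 to 0.0951. A call has 1 to 12 rows; each row shifts and turns the commanded pose from where the row before left it, along the tool's axes as they then stand; what a row does not reach is not made up. A row lasts 1/12 s, in which the tool goes at most 41.7 mm and 7.16 degrees, less where a joint would pass 70% of its speed; a pose out of reach is approached as far as the arm can. A call is refused whole if a number of a shift passes 0.0417 or a number of a turn 0.125, either way. A call with a gripper value outside its range is refused whole. The fingers move at their own pace and stop on an object; the grip force is fixed at half the most. Time passes only in rows, so rows that do not move let the fingers close. It gives the time, the measured TCP pose, the force, the opening and the grip force at its end, in the units of the state.
- readout.observe(): the state, without advancing time (a new reading comes with each control period).
- vision.get_image(name): name is "side" or "top" or "wrist"; returns a dict with "pixels" (400x640x3 uint8, red, green, blue), "camera_matrix" (3x3 intrinsics, pixels), "k1" (the pictures are not rectified: a ray, as slopes to the right and down, at radius r is drawn at 1 + k1 r^2 times it, then the intrinsics apply), "cam_to_world" (4x4, takes a point from camera to world coordinates); the wrist camera has in their place "mount" (4x4, takes a point from camera to tool coordinates, whose origin is the TCP and whose axes are the flange's). Camera axes: x right, y down, z forward; pixel columns grow to the right and rows downward; lengths in m; the calibration is good to about 2 mm. A picture is of the moment at which its call begins: read the wrist's pose just before it. There is no depth.
- ctrl.close_job(): hands the job in; it is judged then, once.
The state is a dict: "clock": time; "qpos": joint angles; "joint_velocities": joint speeds; "tau": joint torques, N m; "position": TCP position; "ee_rot": TCP orientation; "contact_force": force on the tool from outside, world axes, zero at the start; "moment": the same for the moment, N m; "grip_width": finger opening in m; "finger_force": force on a finger pad.
Only numpy, scipy, OpenCV 4.12 (cv2) and the standard library are available. Lean on these libraries where they do the work, as an engineer would, in place of code of your own. Each camera call takes 0.05 s, during which the arm holds its last target. There are 200 camera calls.

TASK

The three round steel slices on the bench plate have been hardness-tested: with the fingertips, sweep them along the plate and over its edge into the plain empty collecting tray that stands against it. Only slide them, do not pick any of them up, and leave the square pieces and the V-anvil on the plate as they stand.

Things in the scene. Friction and masses are not known exactly. Their poses are not given: they have to be found in the camera images.
- plate: dark steel bench plate, fixed, 320 mm along its own x, 360 mm along its own y, top face level and 45 mm above the bench. Origin: under its centre at bench height. Its y axis points from one tray to the other (which tray is at which end differs)
- catch_tray: collecting tray: plain undivided aluminium tray, empty, black rubber floor, fixed against the plate's +y or -y end, axes parallel to the plate's. 206 mm in x, 140 in y, 40 high: rim 5 mm below the plate top; walls and floor 3 mm; small tabs at its x ends. Its centre lies 250 mm from the plate's centre along y, up to 25 mm off it in x. Origin: centre of its underside
- stock_tray: tray of the same outer size at the other end of the plate, divided into six compartments, with square untested pieces in it (nothing higher than 40 mm); not used. Origin: centre of its underside
- slice1: tested piece: flat round slice sawn from bright steel bar, 36 mm diameter, 12 mm thick, about 0.1 kg, a row of three tiny indentations on its upper face, lying flat and loose on the plate; origin: its middle, 6 mm above the plate top at the start
- slice2: tested piece: flat round slice sawn from bright steel bar, 36 mm diameter, 12 mm thick, about 0.1 kg, a row of three tiny indentations on its upper face, lying flat and loose on the plate; origin: its middle, 6 mm above the plate top at the start
- slice3: tested piece: flat round slice sawn from bright steel bar, 36 mm diameter, 12 mm thick, about 0.1 kg, a row of three tiny indentations on its upper face, lying flat and loose on the plate; origin: its middle, 6 mm above the plate top at the start
- coupon_a: untested piece: bright steel square, 28 x 28 x 14 mm, loose on the plate; stays where it is. Origin: centre of its underside; may stand between a slice and the tray
- coupon_b: untested piece: bright steel square, 28 x 28 x 14 mm, loose on the plate; stays where it is. Origin: centre of its underside; stands near one of the plate's x edges
- v_anvil: small bright steel V-anvil: block 30 mm (x) by 40 mm (y), 28 mm high, V groove along the top, loose near the other x edge of the plate; stays where it is. Origin: centre of its underside
There are look-alikes about, which are no part of the job. What is shaped like the slice2 but orange is not meant.

How it is judged:
By the outcome, as a careful person would: the job done as asked, in the order asked, and still so for the second after the job is handed in, with the robot touching nothing.
It also fails if it takes over 58 s, if anything falls off the work surface, if the arm or the gripper's body presses on something with over 40 N, if the wrist force passes 120 N, or if a joint passes its speed limit or range.

## Working session

There is one attempt and no reset: what is moved stays moved. The work goes in short steps, Python scripts to look and compute and a tool call to move; the robot and the scene stay as the last step left them, time stands still between calls to the robot, and variables do not carry over. Pictures are saved under pics/ and viewed, at most 10 in all, crops included, and the job is handed in when it is done.

Besides the shell and the picture viewer there is one more tool, called by a JSON object that holds its "name" and its "arguments". play_rows: Moves the arm, as the interface text tells. Its arguments: {"type":"object","properties":{"targets":{"type":"array","items":{"type":"array","items":{"type":"array","items":{"type":"number"}}}}},"required":["targets"]}

```bash
mkdir -p pics; ls; cat > h.py <<'E'
import numpy as np, cv2
from cell import readout, vision, ctrl
def snap(name,fn=None):
    im=vision.get_image(name)
    if fn: cv2.imwrite('pics/'+fn,cv2.cvtColor(im['pixels'],cv2.COLOR_RGB2BGR))
    return im
def ray(im,uv,z):
    K=np.array(im['camera_matrix']);k=im['k1'];T=np.array(im['cam_to_world'])
    p=cv2.undistortPoints(np.array(uv,float).reshape(-1,1,2),K,np.array([k,0,0,0.]),None,None).reshape(-1,2)
    d=np.c_[p,np.ones(len(p))]@T[:3,:3].T; o=T[:3,3]
    return o+d*((z-o[2])/d[:,2])[:,None]
E
python3 - <<'E'
from h import *
s=readout.observe();print(s['clock'],s['position'],s['ee_rot'],s['grip_width'])
for n in('top','side'):
    im=snap(n,n+'0.png');print(im['camera_matrix'],im['k1'],im['cam_to_world'])
E
```

```text
pics
0.0 [0.14788636 0.63231852 0.21342697] [ 1.14622581e-01  9.93408615e-01 -9.76541966e-04 -1.85946882e-04] 0.09529150515943748
[[436.95581275   0.         319.22797875]
 [  0.         436.95581275 204.87759599]
 [  0.           0.           1.        ]] 0.003193020986556066 [[-0.02613009 -0.99565434  0.08938487  0.51636139]
 [-0.99963925  0.02658057  0.00385291  0.0272927 ]
 [-0.00621207 -0.08925194 -0.99598971  0.93950097]
 [ 0.          0.          0.          1.        ]]
[[399.61010359   0.         321.63891724]
 [  0.         399.61010359 202.56162016]
 [  0.           0.           1.        ]] -0.0796829196358119 [[ 0.98044457 -0.15152255  0.12557609  0.48928767]
 [-0.19678432 -0.74807354  0.63376802 -0.53812677]
 [-0.00209    -0.64608582 -0.76326191  0.73306775]
 [ 0.          0.          0.          1.        ]]
```

View pics/top0.png

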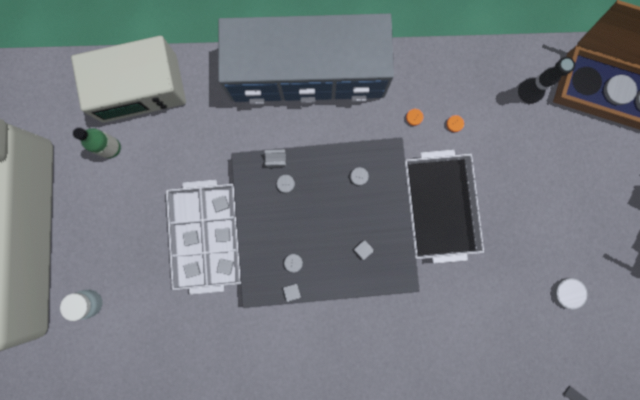

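View pics/side0.png

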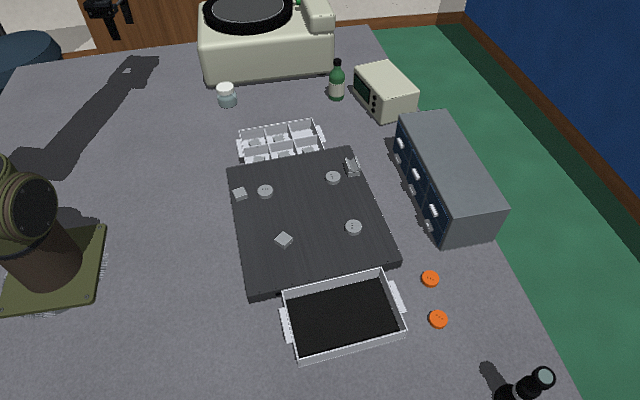

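The top view shows slices at (286,184), (360,176) and (293,263). The coupons are at (364,250) and (292,293), the anvil is at (275,158), and the empty tray is on the right around (444,207), toward world -y. Next I'll measure these.

```bash
cat > m.py <<'E'
from h import *
def measure(pr=True):
    im=snap('top'); g=cv2.cvtColor(im['pixels'],cv2.COLOR_RGB2GRAY)
    # plate corners
    m=((g<88)).astype(np.uint8); m=cv2.morphologyEx(m,cv2.MORPH_CLOSE,np.ones((25,25)))
    return im,g
E
python3 - <<'E'
from h import *
im=snap('top'); px=im['pixels'];g=cv2.cvtColor(px,cv2.COLOR_RGB2GRAY)
print(g[220,320],g[340,320],g[184,286],g[250,364])
C=ray(im,[(232,152),(403,140),(418,291),(243,306)],.045);print('plate px guess',C.round(3))
m=((g>110)).astype(np.uint8); m[:, :245]=0;m[:,405:]=0;m[:150]=0;m[301:]=0
n,l,st,c=cv2.connectedComponentsWithStats(m)
for i in range(1,n):
    if st[i,4]>60:
        cn,_=cv2.findContours((l==i).astype(np.uint8),0,2)
        r=cv2.minAreaRect(cn[0]);print(st[i],c[i].round(1),r[1],round(r[2]),ray(im,[c[i]],.057).round(4))
# tray inner
m=(g<40).astype(np.uint8);m[:,:400]=0;m[:,490:]=0;m[:145]=0;m[270:]=0
cn,_=cv2.findContours(m,0,2);k=max(cn,key=cv2.contourArea);r=cv2.minAreaRect(k);print(r,ray(im,cv2.boxPoints(r),.003).round(3))
# plate
pm=cv2.morphologyEx(((g<78)).astype(np.uint8),cv2.MORPH_CLOSE,np.ones((5,5)));pm[:,:228]=0;pm[:,425:]=0;pm[:135]=0;pm[312:]=0
big=cv2.resize(px[120:320,220:500],None,fx=2.8,fy=2.8,interpolation=2);cv2.imwrite('pics/crop.png',big[...,::-1])
E
```

```text
88 134 157 171
plate px guess [[ 0.712  0.209  0.045]
 [ 0.727 -0.147  0.045]
 [ 0.417 -0.164  0.045]
 [ 0.396  0.19   0.045]]
[264 150  22  15 305] [275.1 157. ] (14.0, 21.0) 90 [[0.6965 0.1186 0.057 ]]
[351 167  18  18 262] [359.5 175.6] (17.0, 17.0) 90 [[ 0.6532 -0.053   0.057 ]]
[277 174  18  19 261] [285.4 183.1] (17.0, 18.0) 0 [[0.642  0.0984 0.057 ]]
[355 240  19  20 226] [364.  249.5] (14.849241256713867, 14.849241256713867) 45 [[ 0.5032 -0.0569  0.057 ]]
[284 254  19  19 276] [293.2 262.8] (18.0, 18.0) 90 [[0.4805 0.086  0.057 ]]
[283 284  18  17 228] [291.7 292.2] (15.109660148620605, 15.109660148620605) 74 [[0.4224 0.0901 0.057 ]]
[326 293  79   8 320] [376.7 297.9] (7.0, 78.0) 90 [[ 0.4069 -0.0786  0.057 ]]
((466.0769958496094, 206.11538696289062), (84.83975982666016, 5.085423946380615), 82.87498474121094) [[ 0.68  -0.272  0.003]
 [ 0.682 -0.283  0.003]
 [ 0.5   -0.296  0.003]
 [ 0.499 -0.285  0.003]]
```

View pics/crop.png

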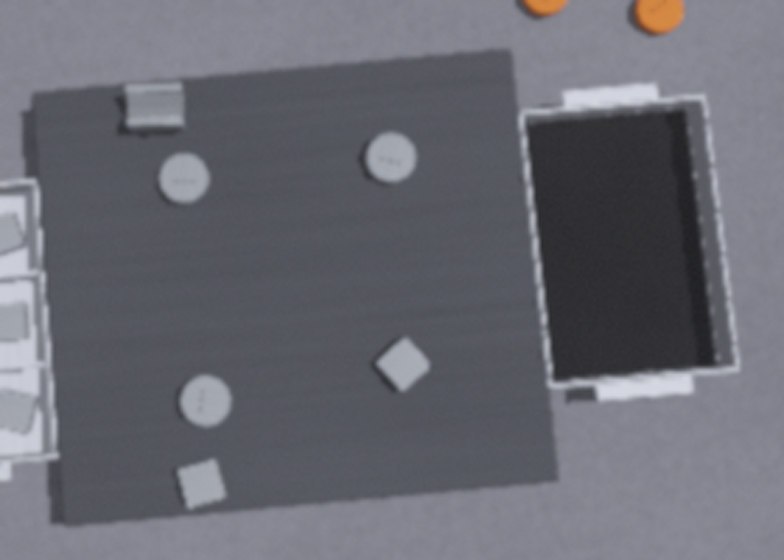

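The crop gives plate corners at about (35,93), (510,50), (556,480) and (66,523), and tray rim corners at (519,112), (706,97), (738,370) and (548,386). Coupon_a at (403,364) blocks the straight path of the lower-left slice. My plan is to hold each slice between two slightly opened fingertips and push it. First the arm moves in.

{"name": "play_rows", "arguments": {"targets": [[[-0.013,-0.029,0,0,0,0,0.026],[-0.013,-0.029,0,0,0,0,0.026],[-0.013,-0.029,0,0,0,0,0.026],[-0.013,-0.029,0,0,0,0,0.026],[-0.013,-0.029,0,0,0,0,0.026],[-0.013,-0.029,0,0,0,0,0.026],[-0.013,-0.029,0,0,0,0,0.026],[-0.013,-0.029,0,0,0,0,0.026],[-0.03,-0.02,0,0,0,0.1,0.026],[-0.03,-0.02,0,0,0,0.1,0.026],[-0.03,-0.015,0,0,0,0.1,0.026],[-0.03,-0.01,0,0,0,0.1,0.026]]]}}

```text
clock: 1.15
position: [0.2853, 0.2768, 0.2145]
ee_rot: [0.312, 0.95, 0.0, 0.0]
contact_force: [0.4, 0.4, -0.5]
grip_width: 0.0268
finger_force: 0.0
```

```bash
cat > plan.py <<'E'
from h import *
from scipy.spatial.transform import Rotation as R
O=np.array([0.5635,0.0217]); 
def rel(xy,z,yaw):
    """tool-frame shift (initial axes) and turn about tool z to reach pose with tool y at world yaw"""
    s=readout.observe();Q=R.from_quat(s['ee_rot']).as_matrix();p=s['position']
    cy=np.arctan2(Q[1,1],Q[0,1])
    print('t',round(s['clock'],2),'p',p.round(4),'yaw',cy.round(3),'grip',round(s['grip_width'],4),'shift',(Q.T@(np.r_[xy,z]-p)).round(4),'turn',round(float(-(yaw-cy)),3))
E
python3 - <<'E'
from plan import *
im=snap('top')
f=lambda L:[(220+a/2.8,120+b/2.8) for a,b in L]
P=ray(im,f([(35,93),(510,50),(556,480),(66,523)]),.045)[:,:2]
T=ray(im,f([(519,112),(706,97),(738,370),(548,386)]),.040)[:,:2]
print(P.round(4),T.round(4))
n=np.linalg.norm
print('sides',n(P[0]-P[1]),n(P[1]-P[2]),n(T[0]-T[1]),n(T[1]-T[2]))
d=P[0]-P[3]+P[1]-P[2];e=P[0]-P[1]+P[3]-P[2];yaw=np.arctan2(d[1],d[0]);print('yaw',yaw,np.arctan2(-e[0],e[1]))
A=np.array([[np.cos(yaw),np.sin(yaw)],[-np.sin(yaw),np.cos(yaw)]]);c=P.mean(0);print('c',c,'tray',A@(T.mean(0)-c))
for k,v in dict(s1=(.642,.0984),s2=(.6532,-.053),s3=(.4805,.086),ca=(.5032,-.0569),cb=(.4224,.0901),va=(.6965,.1186)).items(): print(k,(A@(np.array(v)-c)).round(4))
rel((.655,0.0),.12,yaw)
E
```

```text
[[ 0.7093  0.2082]
 [ 0.732  -0.1454]
 [ 0.4162 -0.1649]
 [ 0.3946  0.1885]] [[ 0.6861 -0.151 ]
 [ 0.6936 -0.2904]
 [ 0.4913 -0.3021]
 [ 0.4833 -0.1633]]
sides 0.3543675436241051 0.3164663022566244 0.1395278894280498 0.20264079806832958
yaw 0.06208158258221402 0.06253057907507124
c [0.56302055 0.02161712] tray [ 0.01010176 -0.24941288]
s1 [0.0836 0.0717]
s2 [ 0.0854 -0.0801]
s3 [-0.0784  0.0694]
ca [-0.0646 -0.0747]
cb [-0.1361  0.0771]
va [0.1392 0.0885]
t 1.2 p [0.2884 0.2738 0.2146] yaw 0.928 grip 0.0263 shift [-0.4572  0.0007  0.0965] turn 0.866
```

{"name": "play_rows", "arguments": {"targets": [[[-0.038,0,0,0,0,0,0.026],[-0.038,0,0,0,0,0,0.026],[-0.038,0,0,0,0,0,0.026],[-0.038,0,0,0,0,0,0.026],[-0.038,0,0,0,0,0,0.026],[-0.038,0,0,0,0,0,0.026],[-0.038,0,0,0,0,0,0.026],[-0.038,0,0,0,0,0,0.026],[-0.038,0,0,0,0,0,0.026],[-0.038,0,0,0,0,0,0.026],[-0.038,0,0,0,0,0,0.026],[-0.038,0,0,0,0,0,0.026]]]}}

```text
clock: 2.2
position: [0.6546, 0.0088, 0.214]
ee_rot: [0.31, 0.951, -0.0, -0.0]
contact_force: [0.1, 0.3, 0.1]
grip_width: 0.0261
finger_force: 0.0
```

{"name": "play_rows", "arguments": {"targets": [[[0,0,0,0,0,0.12,0.026],[0,0,0,0,0,0.12,0.026],[0,0,0.01,0,0,0.12,0.026],[0,0,0.01,0,0,0.12,0.026],[0,0,0.01,0,0,0.12,0.026],[0,0,0.01,0,0,0.12,0.026],[0,0,0.01,0,0,0.12,0.026],[0,0,0.01,0,0,0.03,0.026],[0,0,0.01,0,0,0,0.026],[0,0,0.01,0,0,0,0.026]]]}}

```text
clock: 3.03
position: [0.6533, 0.0101, 0.1336]
ee_rot: [0.681, 0.732, -0.0, -0.0]
contact_force: [0.8, 0.6, 0.4]
grip_width: 0.026
finger_force: 0.0
```

```bash
cat >> plan.py <<'E'
YAW=0.0622; C=np.array([.563,.0216])
W=lambda x,y: C+np.array([[np.cos(YAW),-np.sin(YAW)],[np.sin(YAW),np.cos(YAW)]])@np.array([x,y])
E
python3 - <<'E'
from plan import *
rel(W(.0854,-.0401),.051,YAW)
snap('wrist','w1.png')
E
```

```text
t 3.03 p [0.6533 0.0101 0.1336] yaw 0.072 grip 0.026 shift [-0.023  -0.0042  0.0826] turn 0.01
```

View pics/w1.png

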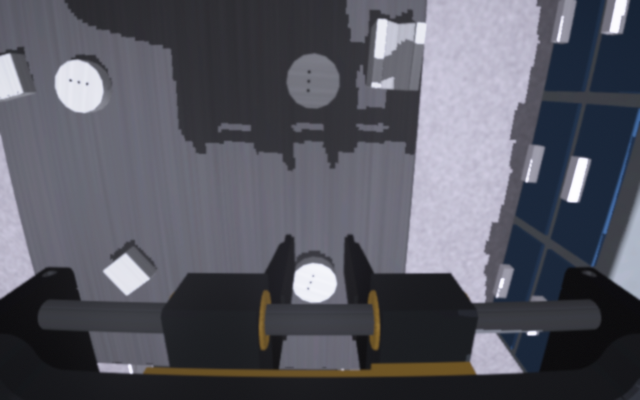

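Slice2, at (315,280) in the wrist view, sits centred between the fingers. Lower and push.

{"name": "play_rows", "arguments": {"targets": [[[-0.012,-0.002,0.02,0,0,0,0.026],[-0.011,-0.002,0.02,0,0,0.01,0.026],[0,0,0.02,0,0,0,0.026],[0,0,0.015,0,0,0,0.026],[0,0,0.0075,0,0,0,0.026],[0,0,0,0,0,0,0.026]]]}}

```text
clock: 3.58
position: [0.6495, -0.013, 0.0497]
ee_rot: [0.685, 0.729, -0.001, -0.002]
contact_force: [-0.5, 0.3, -0.0]
grip_width: 0.0259
finger_force: 0.0
```

{"name": "play_rows", "arguments": {"targets": [[[-0.006,0,0,0,0,0,0.026],[-0.006,0,0,0,0,0,0.026],[-0.006,0,0,0,0,0,0.026],[-0.01,-0.001,0,0,0,0,0.026],[-0.01,-0.001,0,0,0,0,0.026],[-0.01,-0.001,0,0,0,0,0.026],[-0.01,-0.001,0,0,0,0,0.026],[-0.01,-0.001,0,0,0,0,0.026],[-0.01,-0.001,0,0,0,0,0.026],[-0.01,-0.001,0,0,0,0,0.026],[-0.01,0,0,0,0,0,0.026],[-0.005,0,0,0,0,0,0.026]]]}}

```text
clock: 4.58
position: [0.6504, -0.1181, 0.0524]
ee_rot: [0.686, 0.728, 0.0, 0.0]
contact_force: [-1.0, 4.0, 4.0]
grip_width: 0.0263
finger_force: 2.4
```

```bash
python3 - <<'E'
from plan import *
rel(W(.078,-.205),.051,YAW)
s=readout.observe();print(s['contact_force'])
im=snap('top');px=im['pixels'][120:320,220:500];a=cv2.resize(px,None,fx=2.1,fy=2.1,interpolation=2)
b=snap('side')['pixels'][120:370,200:430];b=cv2.resize(b,None,fx=.9*420/225,fy=420/250)
b=cv2.resize(b,(int(b.shape[1]*.5),420)) if 0 else b[:420]
h=420;cv2.imwrite('pics/p1.png',np.vstack([a,np.zeros((0,a.shape[1],3),np.uint8)])[...,::-1])
E
```

```text
t 4.58 p [ 0.6504 -0.1181  0.0524] yaw 0.06 grip 0.0263 shift [-0.0602 -0.0005  0.0014] turn -0.002
[-0.97003295  4.04594773  3.95466151]
```

View pics/p1.png

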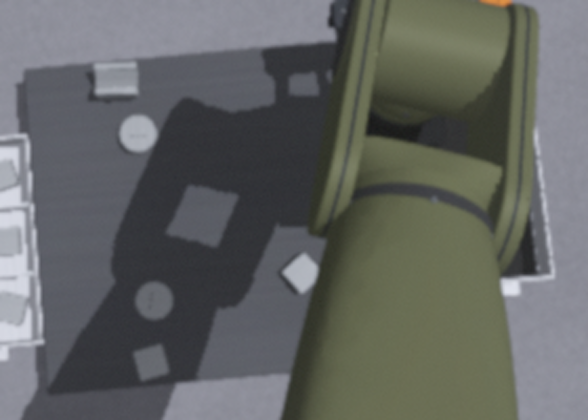

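The arm hides slice2 from above, and everything else is unchanged. The force reading (4 N) fits a slice being pushed. Continue over the edge.

{"name": "play_rows", "arguments": {"targets": [[[-0.01,0,0,0,0,0,0.026],[-0.01,0,0,0,0,0,0.026],[-0.01,0,0,0,0,0,0.026],[-0.01,0,0,0,0,0,0.026],[-0.01,0,0,0,0,0,0.026],[-0.01,0,0,0,0,0,0.026],[-0.005,0,0,0,0,0,0.026],[0,0,0,0,0,0,0.026]]]}}

```text
clock: 5.35
position: [0.6543, -0.1831, 0.0521]
ee_rot: [0.686, 0.728, -0.0, 0.0]
contact_force: [-0.0, -0.3, 0.1]
grip_width: 0.0261
finger_force: 0.0
```

```bash
python3 - <<'E'
from plan import *
rel(W(.0836,.0717+.042),.11,YAW)
s=readout.observe();print(s['contact_force'])
px=snap('side')['pixels'][120:370,200:430];cv2.imwrite('pics/p2.png',cv2.resize(px,None,fx=2.2,fy=2.2)[...,::-1])
E
```

```text
t 5.35 p [ 0.6543 -0.1831  0.0521] yaw 0.059 grip 0.0261 shift [ 0.3237  0.0043 -0.058 ] turn -0.003
[-0.00579249 -0.34412909  0.06312838]
```

View pics/p2.png

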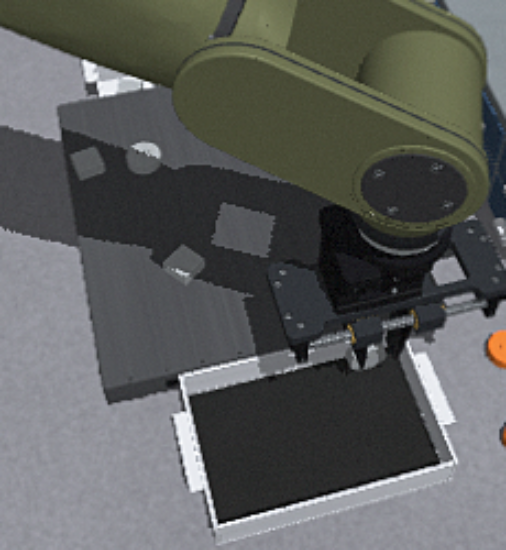

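The slice shows at (365,358) at the inner wall, below the fingertips, and the contact force is zero. Next I'll lift, move back toward slice1, and check it.

{"name": "play_rows", "arguments": {"targets": [[[0,0,-0.02,0,0,0,0.026],[0,0,-0.02,0,0,0,0.026],[0,0,-0.018,0,0,0,0.026],[0.036,0,0,0,0,0,0.026],[0.036,0,0,0,0,0,0.026],[0.036,0.001,0,0,0,0,0.026],[0.036,0.001,0,0,0,0,0.026],[0.036,0.001,0,0,0,0,0.026],[0.036,0.001,0,0,0,0,0.026],[0.036,0,0,0,0,0,0.026],[0.036,0,0,0,0,0,0.026],[0.036,0,0,0,0,0,0.026]]]}}

```text
clock: 6.4
position: [0.6379, 0.1444, 0.1103]
ee_rot: [0.685, 0.729, 0.0, -0.0]
contact_force: [0.8, 0.2, -0.6]
grip_width: 0.0261
finger_force: 0.0
```

```bash
python3 - <<'E'
from plan import *
rel(W(.0836,.0717+.042),.050,YAW)
px=snap('side')['pixels'][230:370,270:430];a=cv2.resize(px,(480,420),interpolation=2)
px=snap('top')['pixels'][140:280,390:500];b=cv2.resize(px,(310,420),interpolation=2)
cv2.imwrite('pics/p3.png',np.hstack([a,b])[...,::-1])
E
```

```text
t 6.4 p [0.6379 0.1444 0.1103] yaw 0.062 grip 0.0261 shift [-0.0042  0.0012  0.0603] turn -0.001
```

View pics/p3.png

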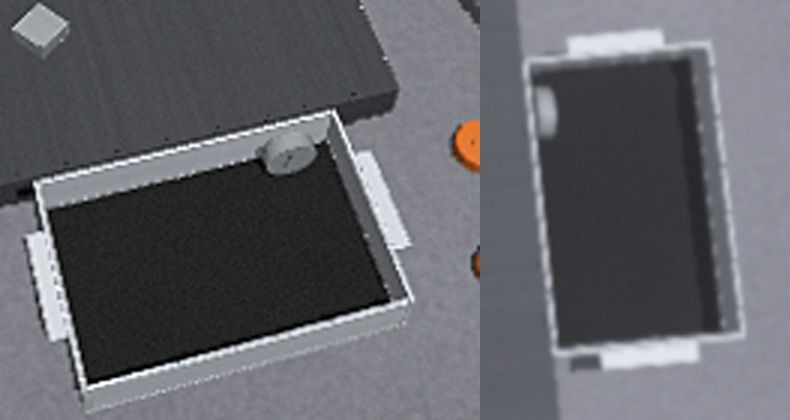

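Slice2 is inside the tray, leaning on its inner wall at (290,153) in the side crop. Now slice1, with a steer toward the tray middle and more speed at the edge.

{"name": "play_rows", "arguments": {"targets": [[[-0.002,0.001,0.02,0,0,0,0.026],[-0.002,0,0.02,0,0,0,0.026],[0,0,0.013,0,0,0,0.026],[0,0,0.006,0,0,0,0.026],[0,0,0,0,0,0,0.026],[-0.006,0,0,0,0,0,0.026],[-0.006,0,0,0,0,0,0.026],[-0.006,0,0,0,0,0,0.026],[-0.008,0,0,0,0,0,0.026],[-0.01,0,0,0,0,0,0.026],[-0.01,-0.002,0,0,0,0,0.026],[-0.01,-0.003,0,0,0,0,0.026]]]}}

```text
clock: 7.5
position: [0.6389, 0.081, 0.052]
ee_rot: [0.685, 0.728, 0.001, 0.001]
contact_force: [1.2, 1.1, 2.0]
grip_width: 0.0262
finger_force: 1.0
```

{"name": "play_rows", "arguments": {"targets": [[[-0.012,-0.004,0,0,0,0,0.026],[-0.012,-0.004,0,0,0,0,0.026],[-0.012,-0.004,0,0,0,0,0.026],[-0.012,-0.004,0,0,0,0,0.026],[-0.012,-0.004,0,0,0,0,0.026],[-0.012,-0.004,0,0,0,0,0.026],[-0.012,-0.004,0,0,0,0,0.026],[-0.012,-0.004,0,0,0,0,0.026],[-0.012,-0.004,0,0,0,0,0.026],[-0.012,-0.004,0,0,0,0,0.026],[-0.012,-0.003,0,0,0,0,0.026],[-0.01,-0.002,0,0,0,0,0.026]]]}}

```text
clock: 8.5
position: [0.6014, -0.0638, 0.0511]
ee_rot: [0.685, 0.728, -0.0, -0.0]
contact_force: [0.3, 2.7, 2.5]
grip_width: 0.0258
finger_force: 1.5
```

```bash
python3 - <<'E'
from plan import *
rel(W(.033,-.205),.051,YAW)
print(readout.observe()['contact_force'])
im=snap('side');px=im['pixels'][120:370,200:430];cv2.imwrite('pics/p4.png',cv2.resize(px,None,fx=2.2,fy=2.2)[...,::-1])
E
```

```text
t 8.5 p [ 0.6014 -0.0638  0.0511] yaw 0.061 grip 0.0258 shift [-1.174e-01  1.000e-04  1.000e-04] turn -0.002
[0.25758429 2.74507956 2.45248505]
```

View pics/p4.png

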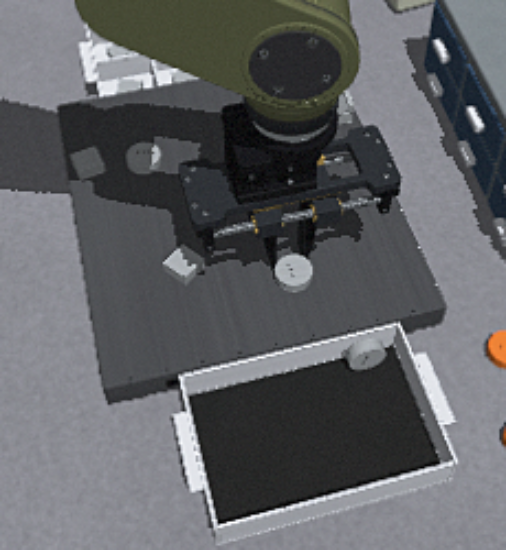

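Slice1 is held between the fingers at (293,272), lined up with the tray. Coupon_a is clear at (183,264). Sweep it over the edge.

{"name": "play_rows", "arguments": {"targets": [[[-0.01,0,0,0,0,0,0.026],[-0.012,0,0,0,0,0,0.026],[-0.015,0,0,0,0,0,0.026],[-0.018,0,0,0,0,0,0.026],[-0.02,0,0,0,0,0,0.026],[-0.02,0,0,0,0,0,0.026],[-0.018,0,0,0,0,0,0.026],[-0.004,0,0,0,0,0,0.026],[0,0,0,0,0,0,0.026],[0,0,-0.02,0,0,0,0.026],[0,0,-0.02,0,0,0,0.026],[0,0,-0.018,0,0,0,0.026]]]}}

```text
clock: 9.55
position: [0.6087, -0.1785, 0.1093]
ee_rot: [0.685, 0.729, -0.0, -0.001]
contact_force: [0.5, -0.7, -0.0]
grip_width: 0.026
finger_force: 0.0
```

```bash
python3 - <<'E'
from plan import *
rel(W(-.0784,.0694+.042),.11,YAW)
E
```

```text
t 9.55 p [ 0.6087 -0.1785  0.1093] yaw 0.062 grip 0.026 shift [ 0.3139 -0.1117 -0.0004] turn -0.0
```

{"name": "play_rows", "arguments": {"targets": [[[0.031,-0.011,0,0,0,0,0.026],[0.031,-0.011,0,0,0,0,0.026],[0.031,-0.011,0,0,0,0,0.026],[0.031,-0.011,0,0,0,0,0.026],[0.031,-0.011,0,0,0,0,0.026],[0.031,-0.011,0,0,0,0,0.026],[0.031,-0.011,0,0,0,0,0.026],[0.031,-0.011,0,0,0,0,0.026],[0.031,-0.011,0,0,0,0,0.026],[0.035,-0.011,0,0,0,0,0.026],[0,0,0.01,0,0,0,0.026],[0,0,0,0,0,0,0.026]]]}}

```text
clock: 10.55
position: [0.478, 0.1291, 0.0974]
ee_rot: [0.684, 0.73, -0.001, -0.001]
contact_force: [0.9, -0.5, -0.0]
grip_width: 0.0258
finger_force: 0.0
```

```bash
python3 - <<'E'
from plan import *
rel(W(-.0764,.0694+.042),.051,YAW)
a=cv2.resize(snap('wrist')['pixels'],(400,250));b=cv2.resize(snap('side')['pixels'][220:370,260:430],(340,300))
c=np.zeros((300,740,3),np.uint8);c[:250,:400]=a;c[:,400:]=b
cv2.imwrite('pics/p5.png',c[...,::-1])
E
```

```text
t 10.55 p [0.478  0.1291 0.0974] yaw 0.066 grip 0.0258 shift [-0.0011  0.0018  0.0464] turn 0.003
```

View pics/p5.png

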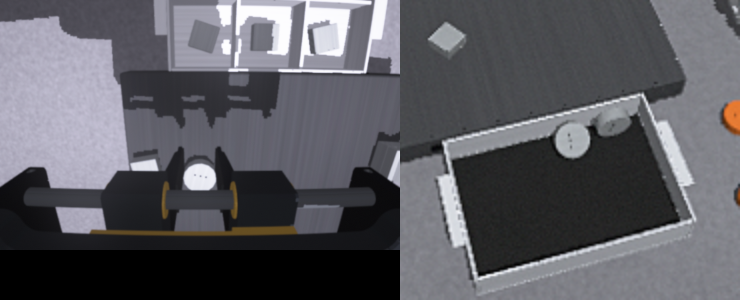

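Slices 1 and 2 are both in the tray, at (572,140) and (612,122). Slice3, at (200,177), is centred between the fingers and coupon_b is clear to the left. Next I'll lower and push along an arc around coupon_a.

{"name": "play_rows", "arguments": {"targets": [[[-0.001,0.001,0.02,0,0,0,0.026],[0,0.001,0.015,0,0,0,0.026],[0,0,0.008,0,0,0,0.026],[0,0,0.004,0,0,0,0.026],[-0.006,0,0,0,0,0,0.026],[-0.006,0,0,0,0,0,0.026],[-0.006,0,0,0,0,0,0.026],[-0.008,0,0,0,0,0,0.026],[-0.01,0,0,0,0,-0.1,0.026],[-0.01,0,0,0,0,-0.1,0.026],[-0.01,0,0,0,0,-0.1,0.026],[-0.01,0,0,0,0,-0.1,0.026]]]}}

```text
clock: 11.65
position: [0.4925, 0.0608, 0.053]
ee_rot: [0.525, 0.851, 0.0, 0.0]
contact_force: [-0.1, 1.1, -0.1]
grip_width: 0.0258
finger_force: 0.4
```

{"name": "play_rows", "arguments": {"targets": [[[-0.01,0,0,0,0,-0.1,0.026],[-0.01,0,0,0,0,-0.1,0.026],[-0.01,0,0,0,0,-0.1,0.026],[-0.01,0,0,0,0,-0.1,0.026],[-0.008,0,0,0,0,0,0.026]]]}}

```text
clock: 12.07
position: [0.5217, 0.0228, 0.0529]
ee_rot: [0.347, 0.938, 0.0, 0.001]
contact_force: [-0.8, 0.8, 0.8]
grip_width: 0.0257
finger_force: 0.5
```

```bash
python3 - <<'E'
from plan import *
rel(W(-.035,-.002),.051,YAW+.8)
s=readout.observe();Q=R.from_quat(s['ee_rot']).as_matrix();A=np.array([[np.cos(YAW),np.sin(YAW)],[-np.sin(YAW),np.cos(YAW)]])
print('tcp plate',A@(s['position'][:2]-C),s['contact_force'])
px=snap('side')['pixels'][120:370,200:430];cv2.imwrite('pics/p6.png',cv2.resize(px,None,fx=2.2,fy=2.2)[...,::-1])
E
```

```text
t 12.07 p [0.5217 0.0228 0.0529] yaw 0.862 grip 0.0257 shift [-0.0084  0.0002  0.0019] turn -0.0
tcp plate [-0.04116414  0.00375732] [-0.83370893  0.83932914  0.82613699]
```

View pics/p6.png

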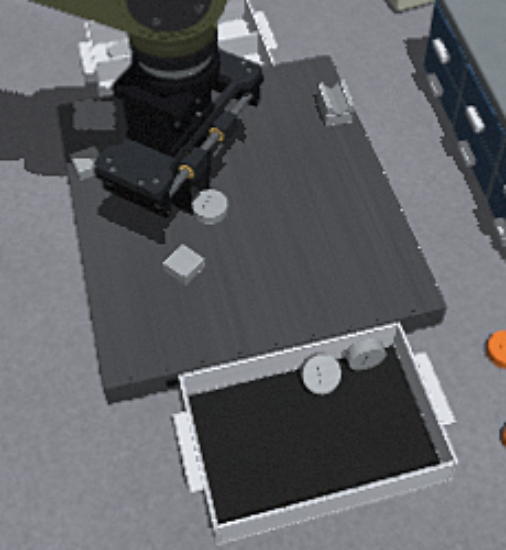

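On plan: slice3 is at (210,206) between the fingers and coupon_a is untouched at (183,264). Turn back toward the tray.

{"name": "play_rows", "arguments": {"targets": [[[-0.01,0,0.001,0,0,0,0.026],[-0.01,0,0.001,0,0,0.1,0.026],[-0.01,0,0,0,0,0.1,0.026],[-0.01,0,0,0,0,0.1,0.026],[-0.01,0,0,0,0,0.1,0.026],[-0.01,0,0,0,0,0.1,0.026],[-0.01,0,0,0,0,0.1,0.026],[-0.01,0,0,0,0,0.1,0.026],[-0.01,0,0,0,0,0.1,0.026],[-0.01,0,0,0,0,0,0.026]]]}}

```text
clock: 12.95
position: [0.5682, -0.0609, 0.0507]
ee_rot: [0.686, 0.727, 0.001, 0.0]
contact_force: [-0.6, 1.8, 1.4]
grip_width: 0.0259
finger_force: 1.8
```

```bash
python3 - <<'E'
from plan import *
rel(W(-.004,-.205),.051,YAW)
px=snap('side')['pixels'][120:370,200:430];cv2.imwrite('pics/p7.png',cv2.resize(px,None,fx=2.2,fy=2.2)[...,::-1])
E
```

```text
t 12.95 p [ 0.5682 -0.0609  0.0507] yaw 0.058 grip 0.0259 shift [-0.1224 -0.0035 -0.0004] turn -0.004
```

View pics/p7.png

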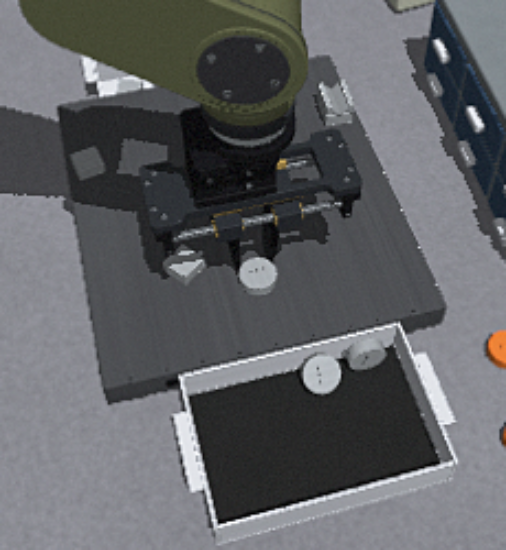

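Slice3 is at (258,273), heading straight for the tray, and coupon_a is untouched at (185,265). That was picture 11, one over the limit of 10, so I'll view no more and do the final check by numbers. Final sweep.

{"name": "play_rows", "arguments": {"targets": [[[-0.01,0,0,0,0,0,0.026],[-0.012,0,0,0,0,0,0.026],[-0.015,-0.001,0,0,0,0,0.026],[-0.018,-0.003,0,0,0,0,0.026],[-0.02,-0.004,0,0,0,0,0.026],[-0.02,-0.004,0,0,0,0,0.026],[-0.02,-0.003,0,0,0,0,0.026],[-0.006,0,0,0,0,0,0.026],[0,0,0,0,0,0,0.026],[0,0,-0.02,0,0,0,0.026],[0,0,-0.03,0,0,0,0.026],[0,0,-0.03,0,0,0,0.026]]]}}

```text
clock: 14.0
position: [0.5585, -0.1809, 0.1293]
ee_rot: [0.685, 0.729, -0.001, -0.002]
contact_force: [0.7, -1.1, -0.1]
grip_width: 0.026
finger_force: 0.0
```

{"name": "play_rows", "arguments": {"targets": [[[0.03,0,-0.03,0,0,0,0.026],[0.03,0,-0.02,0,0,0,0.026],[0.04,0,0,0,0,0,0.026],[0.04,0,0,0,0,0,0.026],[0.04,0,0,0,0,0,0.026],[0.04,0,0,0,0,0,0.026],[0.04,0,0,0,0,0,0.026],[0.04,0,0,0,0,0,0.026],[0.04,0,0,0,0,0,0.026],[0.04,0,0,0,0,0,0.026],[0.04,0,0,0,0,0,0.026],[0.04,0,0,0,0,0,0.026]]]}}

```text
clock: 15.0
position: [0.5304, 0.2792, 0.1794]
ee_rot: [0.685, 0.729, -0.0, -0.0]
contact_force: [1.6, -1.1, -0.5]
grip_width: 0.0259
finger_force: 0.0
```

```bash
python3 - <<'E'
from plan import *
A=np.array([[np.cos(YAW),np.sin(YAW)],[-np.sin(YAW),np.cos(YAW)]])
print(readout.observe()['position'],readout.observe()['contact_force'])
for n in('top','side'):
    im=snap(n); g=cv2.cvtColor(im['pixels'],cv2.COLOR_RGB2GRAY)
    for z,th,lab in((.057,110,'plate'),(.015,85,'tray')):
        m=(g>th).astype(np.uint8)
        V,U=np.mgrid[:400,:640]
        P=(ray(im,np.c_[U.ravel(),V.ravel()],z)[:,:2]-C)@A.T
        if lab=='plate': ok=(abs(P[:,0])<.158)&(abs(P[:,1])<.176)
        else: ok=(abs(P[:,0]-.01)<.094)&(P[:,1]<-.187)&(P[:,1]>-.29)
        m*=ok.reshape(400,640).astype(np.uint8)
        k,l,st,c=cv2.connectedComponentsWithStats(m)
        for i in range(1,k):
            if st[i,4]>50: print(n,lab,st[i].tolist(),((ray(im,[c[i]],z)[0,:2]-C)@A.T).round(4))
E
```

```text
[0.53039787 0.27919406 0.17944955] [ 1.55230154 -1.12480096 -0.45877468]
top plate [264, 148, 22, 17, 344] [0.1409 0.0883]
top plate [404, 159, 12, 100, 142] [ 0.0159 -0.1745]
top plate [355, 240, 19, 20, 232] [-0.0647 -0.0746]
top plate [283, 283, 18, 19, 239] [-0.1362  0.077 ]
top tray [407, 166, 21, 88, 645] [ 0.0219 -0.1997]
side plate [323, 143, 70, 92, 302] [0.1425 0.0778]
side plate [271, 153, 25, 6, 62] [-0.0157  0.1712]
side plate [245, 158, 19, 6, 52] [-0.088   0.1713]
side plate [232, 187, 15, 12, 116] [-0.1357  0.0783]
side plate [274, 231, 19, 15, 150] [-0.0643 -0.0727]
side tray [358, 278, 17, 10, 110] [ 0.0792 -0.1947]
side tray [337, 283, 18, 16, 214] [ 0.0345 -0.2012]
side tray [314, 289, 18, 16, 229] [-0.0142 -0.2014]
```

Three separate slices are in the tray, and the coupons and anvil are where they started.

```bash
python3 -c "
from cell import ctrl
print(ctrl.close_job())"
```

```text
the job is handed in; nothing more can be done
None
```

All three slices were slid into the collecting tray and the job handed in at about 15 s; slice2 leans on the tray's inner wall, both coupons and the V-anvil measured where they started, and I viewed 11 pictures, one over the limit of 10.

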